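# Walk the die block round to the fence

### The job

The heavy rectangular die block stands crooked, more or less end-on, in front of the low metal fence. Using pushes only and never lifting it, push it round on the table (now one corner, now another) until one of its long sides (either will do) is square to the fence while the block is still clear of it; then slide it home so that the long side lies flush against the fence with its whole length on the fence. Do not let a corner strike the fence while the block is crooked, leave the tin, the ribbon roll and the iron weight where they stand, and let go of everything at the end.

Things in the scene. Friction and masses are not known exactly. Their poses are not given: they have to be found in the camera images.
- die: the die block: dark cast block, bright top plate with a round mould cup; 100 mm along its x, 150 mm along its y (long sides at x = +-50 mm), 52 mm high, sides flat from 4 to 38 mm up, 0.7 to 1 kg, slides under 3 to 7 N; pushed 60 mm off centre on a long side it turns about a point some 45 mm beyond its centre. Too wide to grip. Origin at the centre of its underside. Either long side may go to the fence.
- fence: the fence: straight aluminium angle bar fixed to the table, 240 mm long, 34 mm high, 8 mm thick, its foot 48 mm behind the face. Origin at the middle of its working face at table height; y runs along the bar, x points level from the face into the fence. The block comes from the -x side; it is flush when its centre is at x = -0.05 in this frame.
- impulse_sealer: fixed obstacle, not used: long bench sealer on the table to the robot's right of the work, lying roughly along x from x = 0.20 to 0.57 and y = -0.18 to 0.02; its raised arm ends in a grip up to 220 mm high near x = 0.54. Pass over it at more than 0.23 m or keep clear. A dial scale, 240 mm high, stands behind the fence beyond x = 0.75.
- tin: bystander: upright food tin, 75 mm in diameter, 58 mm high; origin at the centre of its underside. Leave it alone.
- roll: bystander: roll of ribbon, 55 mm in diameter, 32 mm high; origin at the centre of its underside. Leave it alone.
- iron_weight: bystander: black iron knob weight, 52 mm in diameter, 50 mm high; origin at the centre of its underside. Leave it alone.

How it is judged:
On the way:
1. a long side of the block is square to the fence (within 7 degrees) with the block still clear of the fence (its centre at least 58 mm in front of the face) (angle between the x axis of die and the x axis of fence, either way round below 0.12 rad and x of die in the frame of fence below -0.058 m), for 0.2 s.
At the end, for the whole second after the job is handed in: The block lies flat and at rest on the table with a long side flush against the fence: turned less than 0.04 rad from it, its centre 44 to 54 mm in front of the face (50 is contact) and no more than 45 mm to either side of the fence's middle, so that the whole long side is on the fence (angle between the x axis of die and the x axis of fence, either way round below 0.04 rad and x of die in the frame of fence between -0.054 and -0.044 m and y of die in the frame of fence between -0.045 and 0.045 m and height (world z) of die below 0.004 m and angle between die's own z axis and vertical below 0.04 rad and linear speed of die below 0.01 m/s and angular speed of die below 0.05 rad/s); the robot touches nothing.
It fails at once if the block is lifted or tipped (height (world z) of die above 0.012 m or angle between die's own z axis and vertical above 0.12 rad).
It fails at once if the block touches the fence while crooked (more than 10 degrees) (contact force between die and fence above 1 N and angle between the x axis of die and the x axis of fence, either way round above 0.175 rad).
It fails at once if the tin is disturbed (distance of tin from where it was at the start of the episode above 0.015 m).
It fails at once if the ribbon roll is disturbed (distance of roll from where it was at the start of the episode above 0.015 m).
It fails at once if the iron weight is disturbed (distance of iron_weight from where it was at the start of the episode above 0.015 m).
It also fails if it takes over 72 s, if anything falls off the work surface, if the arm or the gripper's body presses on something with over 40 N, if the wrist force passes 120 N, or if a joint passes its speed limit or range.

### The arm

A 7-joint arm with a two-finger parallel gripper is mounted at the origin on the work surface; the furniture and walls round the work are solid. World frame = base frame: x ahead of the robot, y to its left, z up, the work surface at z = 0. Lengths are in m, angles in rad, forces in N, time in s.
With the tool pointing down it reaches from about 0.4 to 0.85 m from the base axis. Payload 10.4 kg.
Tool frame: the origin (TCP) lies at the very end of the fingers, on their centre line; the grasp point (between the pads) lies 19 mm behind it; x points along the fingers, z is the direction in which the jaws open and shut, and the axes are right-handed (so a half turn about x gives the same grasp; the last joint's range is limited). The gripper opens to 85 mm and grips with 20 to 120 N. Pads are 22 mm wide; open, the fingers measure 114 mm over their backs; the gripper's body (76 mm by 85 mm) begins 54 mm behind the grasp point. The pads swing forward as they close: fully open they stand 13 mm farther back than shut.
Start: joints at [1.304, 0.332, -0.065, 1.46, 0.022, 1.35, -0.088], TCP at [0.151, -0.607, 0.194] pointing down, gripper open.
Joint ranges: [-2.6, 2.6], [-0.5, 2.12], [-1.47, 1.34], [0.16, 2.42], [-1.27, 4.41], [0.06, 2.06], [-2.6, 2.6]. Speed limits (rad/s): [2.22, 2.22, 2.79, 2.79, 3.14, 3.14, 3.14].

### API

Orientations are given as a unit quaternion [x, y, z, w].
In Python, from workcell import telemetry, viewer, manip, spot_in, mark_of gives the robot as it stands. The module is installed in compiled form; this text tells all that it offers.
- The arm moves only by the shell command python3 -m crank 'ROWS' [FORCE]. ROWS is JSON, a list of rows, each a list of 3 entries, a list of its own where there are three numbers: the closure, from 0 (fully open) to 1 (shut), then the shift along the world's x, y, z in cm, then the turn, a rotation vector about the world's x, y, z in rad. A call has 1 to 12 rows; each row shifts and turns the commanded pose from where the row before left it; what a row does not reach is not made up. A row lasts 1/12 s, in which the tool goes at most 41.7 mm and 7.16 degrees, less where a joint would pass 70% of its speed; a pose out of reach is approached as far as the arm can. A call with a gripper value outside its range is refused whole. The fingers move at their own pace and stop on an object; FORCE is the grip in N (left out, the last holds). Time passes only in rows, so rows that do not move let the fingers close. It gives the time, the measured TCP pose, the force and the opening at its end, in the units of the state.
- telemetry.get_obs(): the state, without advancing time (a new reading comes with each control period).
- viewer.camera(name): name is "side" or "top"; returns a dict with "frame" (480x640x3 uint8, red, green, blue), "intrinsics" (3x3 intrinsics, pixels), "k1" (the pictures are not rectified: a ray, as slopes to the right and down, at radius r is drawn at 1 + k1 r^2 times it, then the intrinsics apply), "cam_to_world" (4x4, takes a point from camera to world coordinates). Camera axes: x right, y up, looking along -z (the intrinsics and any distortion apply to the point x, -y, -z); pixel columns grow to the right and rows downward; lengths in m; the calibration is good to about 2 mm. A picture is of the moment at which its call begins. There is no depth.
- manip.hand_in(): hands the job in, once; it reports no verdict.
Trained networks look in a picture, given as the dict that the camera call returned (one of the last four; its "shot" number tells which), for a name from the list of things; names that differ only in an ending like _2 or _b are one class to them, and where a whole thing is asked for, a point or a joint stands for the part that bears it (a point fixed in the world has none). Each returns a list of dicts, best first, with "conf" (0 to 1); they miss things now and then, are a little off and sometimes report something else, mostly with a low value. They report only what shows in the picture. A call takes as long as a camera call.
- spot_in(thing, picture): "location" ([x, y, z] in m, in the coordinates of the camera as it stood for that picture, good to about 4 mm: the middle of the surface that is visible of it).
- mark_of(thing, picture): "location" ([x, y, z] in m, in the coordinates of the camera as it stood for that picture, good to about 4 mm: a listed point, or the origin of a listed thing).
The state is a dict: "clock": time; "joint_pos": joint angles; "joint_velocities": joint speeds; "tau": joint torques, N m; "position": TCP position; "ee_rot": TCP orientation; "ft_force": force on the tool from outside, world axes, zero at the start; "torque": the same for the moment, N m; "grip_width": opening from 0.0 (shut) to 1.0 (fully open).
Only numpy, scipy, OpenCV 4.12 (cv2) and the standard library are available. Lean on these libraries where they do the work, as an engineer would, in place of code of your own. Each camera call takes 0.05 s, during which the arm holds its last target. There are 200 camera calls.

## Working session

There is one attempt and no reset: what is moved stays moved. The work goes in short steps, Python scripts to look and compute and a shell command to move; the robot and the scene stay as the last step left them, time stands still between calls to the robot, and variables do not carry over. Pictures are saved under pics/ and viewed, about 8 in all and at most 12, crops included, and the job is handed in when it is done.

```bash
mkdir -p pics; cat > h.py <<'E'
import numpy as np, cv2
from workcell import telemetry, viewer, manip, spot_in, mark_of
def shot(cam, save=None):
    p=viewer.camera(cam)
    if save: cv2.imwrite('pics/'+save,cv2.cvtColor(p['frame'],cv2.COLOR_RGB2BGR))
    return p
def w(p,loc):
    T=np.array(p['cam_to_world']); return T[:3,:3]@np.array(loc)+T[:3,3]
def pix2w(p,uv,z):
    K=np.array(p['intrinsics']);T=np.array(p['cam_to_world'])
    uv=np.atleast_2d(uv).astype(float)
    s=np.c_[(uv[:,0]-K[0,2])/K[0,0],(uv[:,1]-K[1,2])/K[1,1]]
    u=s.copy()
    for _ in range(30): u=s/(1+p['k1']*(u**2).sum(1,keepdims=True))
    d=np.c_[u[:,0],-u[:,1],-np.ones(len(u))]@T[:3,:3].T
    t=(z-T[2,3])/d[:,2]
    return T[:3,3]+t[:,None]*d
def w2pix(p,P):
    K=np.array(p['intrinsics']);T=np.array(p['cam_to_world'])
    c=(np.atleast_2d(P)-T[:3,3])@T[:3,:3]
    u=np.c_[c[:,0]/-c[:,2],-c[:,1]/-c[:,2]]
    u=u*(1+p['k1']*(u**2).sum(1,keepdims=True))
    return np.c_[u[:,0]*K[0,0]+K[0,2],u[:,1]*K[1,1]+K[1,2]]
E
python3 - <<'E'
from h import *
o=telemetry.get_obs(); print({k:np.round(v,3) for k,v in o.items()})
for c in('top','side'):
    p=shot(c,c+'0.png'); print(c,np.round(p['cam_to_world'],3).tolist(),p['k1'])
    for n in('die','fence','tin','roll','iron_weight'):
        for f in(spot_in,mark_of):
            print(n,f.__name__,[(np.round(w(p,r['location']),3).tolist(),round(r['conf'],2),{k:v for k,v in r.items() if k not in('location','conf')}) for r in f(n,p)[:2]])
E
```

```text
{'clock': np.float64(0.0), 'joint_pos': array([ 1.304,  0.333, -0.065,  1.461,  0.022,  1.35 , -0.089]), 'joint_velocities': array([ 0.   , -0.001,  0.001,  0.001, -0.001,  0.002, -0.   ]), 'tau': array([-1.0000e-03, -6.2544e+01,  4.9000e-02, -3.9161e+01,  1.6000e-02,
        1.0000e-02,  0.0000e+00]), 'position': array([ 0.151, -0.606,  0.193]), 'ee_rot': array([ 0.436,  0.558, -0.435,  0.557]), 'ft_force': array([-0.183,  0.696,  0.003]), 'torque': array([-0.037,  0.039,  0.003]), 'grip_width': np.float64(1.0)}
top [[0.021, 0.996, -0.082, 0.38], [-1.0, 0.021, -0.002, 0.132], [-0.0, 0.082, 0.997, 1.192], [0.0, 0.0, 0.0, 1.0]] -0.04128651313046718
die call [([0.43, 0.195, 0.045], 0.96, {})]
die call [([0.433, 0.192, 0.001], 0.59, {})]
fence call [([0.591, 0.286, 0.002], 0.65, {})]
fence call [([0.57, 0.278, -0.004], 0.81, {})]
tin call [([0.288, 0.333, 0.054], 0.9, {})]
tin call [([0.285, 0.336, -0.001], 0.6, {})]
roll call [([0.609, -0.005, 0.03], 0.67, {})]
roll call [([0.606, -0.006, 0.001], 0.92, {})]
iron_weight call [([0.691, 0.063, 0.03], 0.6, {})]
iron_weight call [([0.698, 0.063, 0.002], 0.82, {})]
side [[-0.996, -0.067, 0.062, 0.525], [0.091, -0.733, 0.674, 0.711], [0.001, 0.677, 0.736, 0.672], [0.0, 0.0, 0.0, 1.0]] -0.0690831721502813
die call [([0.436, 0.211, 0.046], 0.91, {})]
die call [([0.43, 0.187, 0.001], 0.7, {})]
fence call [([0.58, 0.3, 0.004], 0.64, {})]
fence call [([0.564, 0.275, -0.001], 0.66, {})]
tin call [([0.286, 0.325, 0.057], 0.64, {})]
tin call [([0.279, 0.336, 0.0], 0.78, {})]
roll call [([0.603, 0.014, 0.03], 0.63, {})]
roll call [([0.604, -0.002, -0.001], 0.71, {})]
iron_weight call [([0.684, 0.07, 0.029], 0.69, {})]
iron_weight call [([0.686, 0.059, 0.001], 0.55, {})]
```

View pics/top0.png

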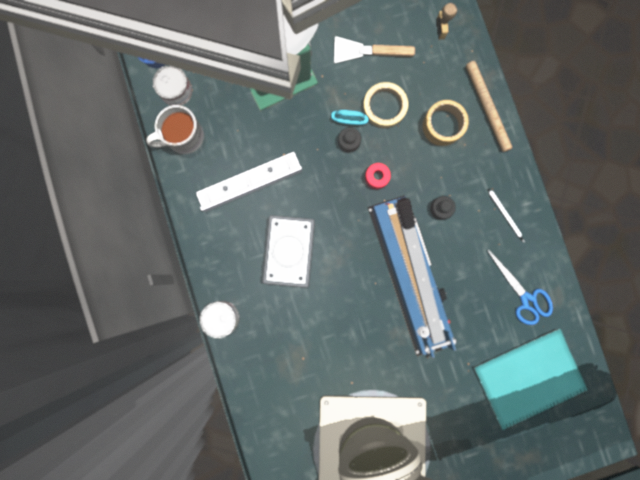

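View pics/side0.png

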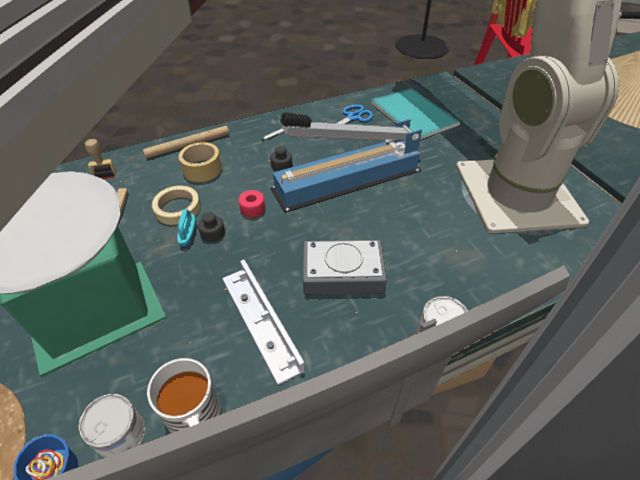

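The top view shows the die at px (289,251), nearly along world x, with the fence at (250,180) turned about 22°. The tin is at (219,320). The side view agrees. The die needs about 60° of clockwise turn. Next I'll refine the poses.

```bash
cat >> h.py <<'E'
def quad(p,seed,thr,z,lo=0):
    """white blob containing seed -> subpixel min-area rect in the plane z: centre, angle of long side, size"""
    g=cv2.cvtColor(p['frame'],cv2.COLOR_RGB2GRAY)
    _,m=cv2.threshold(g,thr,255,0)
    n,l,s,c=cv2.connectedComponentsWithStats(m)
    x,y=np.round(seed).astype(int)
    win=l[max(0,y-12):y+13,max(0,x-12):x+13]; ids=win[win>0]
    k=np.bincount(ids).argmax()
    ct=cv2.findContours((l==k).astype(np.uint8),cv2.RETR_EXTERNAL,cv2.CHAIN_APPROX_NONE)[0]
    ct=max(ct,key=len)[:,0,:]
    W=pix2w(p,ct,z)[:,:2]
    r=cv2.minAreaRect((W*1000).astype(np.float32)); b=cv2.boxPoints(r)
    e=[b[1]-b[0],b[2]-b[1]]; L=max(e,key=np.linalg.norm)
    a=np.degrees(np.arctan2(L[1],L[0]))%180
    return np.round(r[0],1),round(a,2),np.round(sorted(r[1]),1),b
E
python3 - <<'E'
from h import *
p=shot('top')
for t in(120,140,160,180):
    for nm,s,z in(('die',(290,251),.052),('fence',(250,180),.034)):
        try: q=quad(p,s,t,z); print(t,nm,q[:3],np.round(q[3]).tolist())
        except Exception as e: print(t,nm,e)
q=np.array(telemetry.get_obs()['ee_rot'])
from scipy.spatial.transform import Rotation as R
print(np.round(R.from_quat(q).as_matrix(),3))
im=cv2.resize(p['frame'][130:350,180:340],None,fx=3,fy=2.7*1.0,interpolation=cv2.INTER_CUBIC)
cv2.imwrite('pics/crop.png',im[:,:,::-1])
E
```

```text
120 die (array([500.5, 205.6]), np.float32(43.28), array([238.7, 357.7])) [[289.0, 170.0], [452.0, -4.0], [713.0, 241.0], [549.0, 415.0]]
120 fence (array([502.4, 206.8]), np.float32(43.28), array([242.4, 363.3])) [[287.0, 170.0], [453.0, -6.0], [718.0, 243.0], [552.0, 420.0]]
140 die (array([433.1, 190.1]), np.float32(175.92), array([ 95.3, 145.1])) [[357.0, 148.0], [502.0, 137.0], [509.0, 232.0], [364.0, 243.0]]
140 fence (array([587. , 285.6]), np.float32(114.43), array([ 48. , 242.8])) [[515.0, 386.0], [615.0, 165.0], [659.0, 185.0], [559.0, 406.0]]
160 die (array([432.8, 190.7]), np.float32(175.62), array([ 91.9, 140.9])) [[359.0, 150.0], [500.0, 139.0], [507.0, 231.0], [366.0, 242.0]]
160 fence (array([587.5, 285.6]), np.float32(114.11), array([ 46.4, 242.4])) [[517.0, 387.0], [616.0, 165.0], [658.0, 184.0], [559.0, 406.0]]
180 die (array([432.8, 190.8]), np.float32(175.91), array([ 87.6, 137.1])) [[361.0, 152.0], [498.0, 142.0], [504.0, 230.0], [368.0, 239.0]]
180 fence (array([587.1, 285.4]), np.float32(114.07), array([ 44.9, 240.8])) [[518.0, 386.0], [616.0, 166.0], [657.0, 185.0], [559.0, 404.0]]
[[ 0.     0.97   0.241]
 [-0.     0.241 -0.97 ]
 [-1.     0.     0.   ]]
```

View pics/crop.png

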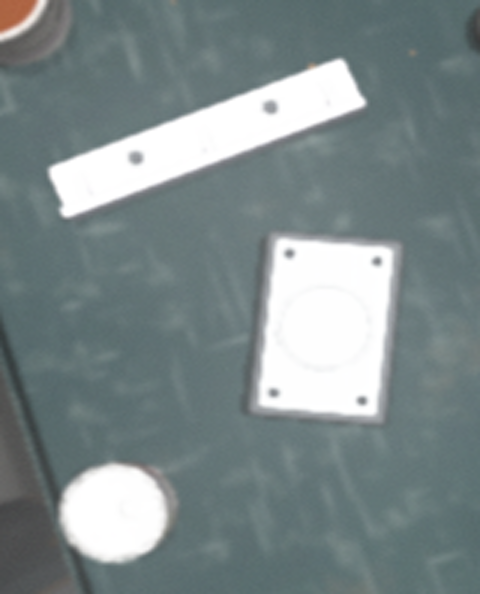

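```bash
python3 -m crank '[[0,[0,0,3],[0,0,0.089]],[0,[0,0,3],[0,0,0.089]],[0,[2,1.4,2],[0,0,0]],[0,[3,2.1,0],[0,0,0]],[0,[3,2.1,0],[0,0,0]],[0,[3,2.1,0],[0,0,0]],[0,[3,2.1,0],[0,0,0]],[0,[3,2.1,0],[0,0,0]],[0,[3,2.1,0],[0,0,0]],[0,[3,2.1,0],[0,0,0]],[0,[3,2.1,0],[0,0,0]],[0,[3,2.1,0],[0,0,0]]]'; python3 -m crank '[[0,[0,3.9,0],[0,0,0]],[0,[0,3.9,0],[0,0,0]],[0,[-0.5,3.9,0],[0,0,0]],[0,[-0.5,3.9,0],[0,0,0]],[0,[-0.5,3.9,0],[0,0,0]],[0,[-0.5,3.9,0],[0,0,0]],[0,[-0.5,3.9,0],[0,0,0]],[0,[-0.5,3.9,0],[0,0,0]],[0,[-0.5,3.9,0],[0,0,0]],[0,[-0.5,3.9,0],[0,0,0]],[0,[-0.5,3.9,0],[0,0,0]],[0,[0,0,0],[0,0,0]]]'
```

```text
clock: 2.15
position: [0.4422, -0.4023, 0.2743]
ee_rot: [0.384, 0.593, -0.384, 0.594]
ft_force: [0.3, -0.6, -1.3]
grip_width: 1.0
clock: 3.15
position: [0.3951, 0.0328, 0.2748]
ee_rot: [0.382, 0.595, -0.381, 0.596]
ft_force: [0.6, -0.9, 0.8]
grip_width: 1.002
```

```bash
python3 -m crank '[[0,[-0.5,3.2,0],[0,0,0]],[0,[0,0,-3.5],[0,0,0]],[0,[0,0,-3.5],[0,0,0]],[0,[0,0,-3.5],[0,0,0]],[0,[0,0,-3.5],[0,0,0]],[0,[0,0,-3.5],[0,0,0]],[0,[0,0,-3],[0,0,0]],[0,[0,0,-2],[0,0,0]],[0,[0,0,-1],[0,0,0]],[0,[0,0,0],[0,0,0]]]'; python3 - <<'E'
from h import *
p=shot('side','side1.png')
E
```

```text
clock: 3.98
position: [0.3896, 0.0574, 0.0376]
ee_rot: [0.384, 0.595, -0.385, 0.593]
ft_force: [-0.7, 0.2, -0.1]
grip_width: 0.995
```

View pics/side1.png

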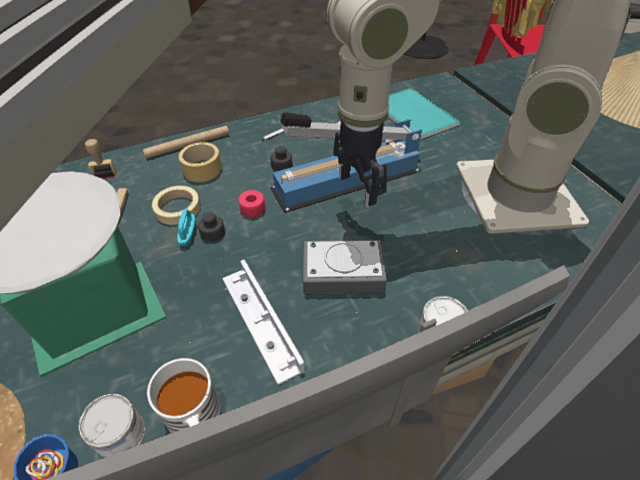

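The side view shows the open gripper at px (365,180), behind the die with free space around it. I'll lower it and start pushing.

```bash
python3 -m crank '[[0,[0,0,-1.5],[0,0,0]],[0,[0,0,-1.4],[0,0,0]],[0,[0,1,0],[0,0,0]],[0,[0,1,0],[0,0,0]],[0,[0,0.5,0],[0,0,0]],[0,[0,0.5,0],[0,0,0]],[0,[0,0.5,0],[0,0,0]],[0,[0,0.5,0],[0,0,0]],[0,[0,0.5,0],[0,0,0]],[0,[0,0.5,0],[0,0,0]],[0,[0,0.5,0],[0,0,0]],[0,[0,0,0],[0,0,0]]]'; python3 - <<'E'
from h import *
p=shot('top','top1.png')
for t in(140,160,180): print(quad(p,(288,248),t,.052))
print([np.round(w(p,r['location']),3) for r in mark_of('die',p)])
E
```

```text
clock: 5.03
position: [0.3909, 0.1135, 0.0101]
ee_rot: [0.384, 0.594, -0.384, 0.594]
ft_force: [-0.5, 1.2, -0.1]
grip_width: 0.998
(array([249.2,  42.6]), np.float32(31.68), array([200.9, 632. ]), array([[ -72.49979 ,  -37.936447],
       [  33.014923, -208.89644 ],
       [ 570.84534 ,  123.04683 ],
       [ 465.33066 ,  294.00684 ]], dtype=float32))
(array([249.3,  43.5]), np.float32(31.52), array([199.1, 626.9]), array([[ -69.96106,  -35.52501],
       [  34.12494, -205.26816],
       [ 568.5691 ,  122.4514 ],
       [ 464.4831 ,  292.19455]], dtype=float32))
(array([434.4, 190.9]), np.float32(175.91), array([ 86.7, 133.4]), array([[364.79623, 152.43277],
       [497.8917 , 142.91577],
       [504.07376, 229.37198],
       [370.9783 , 238.88898]], dtype=float32))
[array([ 0.433,  0.192, -0.001])]
```

View pics/top1.png

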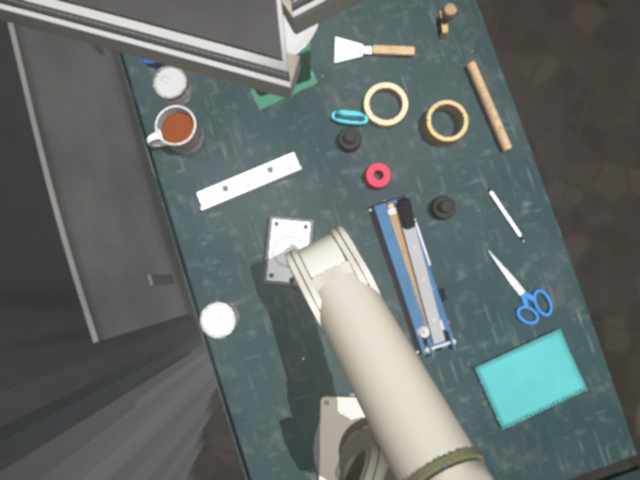

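```bash
python3 - <<'E'
from h import *
from scipy.spatial.transform import Rotation as R
o=telemetry.get_obs(); M=R.from_quat(o['ee_rot']).as_matrix(); print(np.round(M,3),o['ft_force'])
p=shot('side'); f=p['frame'].copy()
for s in(-1,1):
    for d in(.0425,.057):
        u,v=w2pix(p,o['position']+M@np.array([-.0,0,s*d]))[0]; cv2.circle(f,(int(round(u)),int(round(v))),1,(255,0,0),-1)
im=cv2.resize(f[130:330,260:480],None,fx=3,fy=3,interpolation=cv2.INTER_CUBIC)
cv2.imwrite('pics/c2.png',im[:,:,::-1])
E
```

```text
[[-0.     0.912  0.41 ]
 [ 0.     0.41  -0.912]
 [-1.    -0.    -0.   ]] [-0.32857462  0.40346516 -0.17865687]
```

View pics/c2.png

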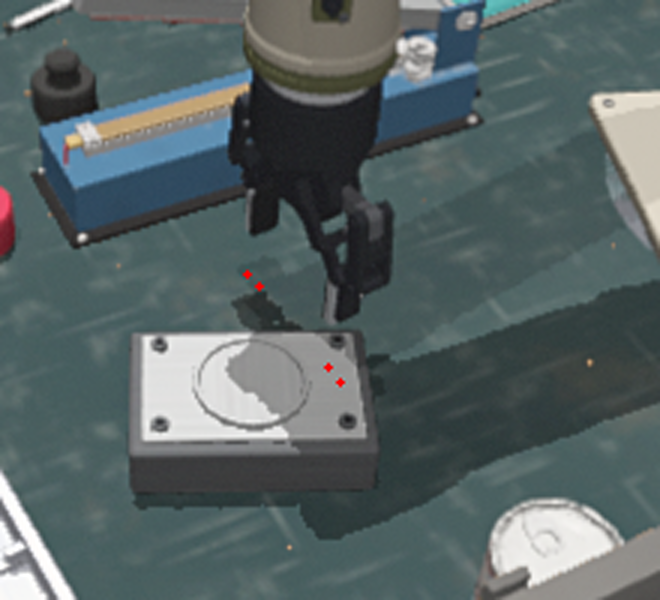

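```bash
python3 - <<'E'
from h import *
o=telemetry.get_obs();P=o['position'];print(P,o['clock'],np.round(o['joint_pos'],3))
p=shot('side')
def c(P): return np.round((w2pix(p,P)-[260,130])*3)
a=np.radians(-4.1);R2=np.array([[np.cos(a),-np.sin(a)],[np.sin(a),np.cos(a)]])
for sx,sy in((-1,-1),(1,-1),(1,1),(-1,1)):
    q=R2@[sx*.075,sy*.05]+[.433,.1905]; print('die',c([*q,.038]))
A=P+np.array([-.41,.912,0])*.048; B=P-np.array([-.41,.912,0])*.048
for z in(0,.013,.03,.05): print('A',z,c(A+[0,0,z]),'B',c(B+[0,0,z]))
for y in(-.01,-.02,-.03,-.04,-.05): print('A y',y,c(A+[0,y,.013]),'B',c(B+[0,y,.013]))
# base of robot circle check, sealer etc.
print('base plate',c([[0.,0,0]]))
E
```

```text
[0.39078282 0.1123484  0.00994804] 5.1833 [ 0.451  0.142 -0.865  2.167  0.139  0.888 -1.646]
die [[358. 329.]]
die [[125. 332.]]
die [[124. 458.]]
die [[376. 454.]]
A 0 [[331. 371.]] B [[254. 280.]]
A 0.013 [[333. 358.]] B [[255. 267.]]
A 0.03 [[335. 341.]] B [[256. 249.]]
A 0.05 [[338. 319.]] B [[257. 227.]]
A y -0.01 [[330. 347.]] B [[253. 256.]]
A y -0.02 [[328. 335.]] B [[251. 246.]]
A y -0.03 [[325. 324.]] B [[249. 237.]]
A y -0.04 [[323. 313.]] B [[247. 227.]]
A y -0.05 [[320. 302.]] B [[246. 217.]]
base plate [[772. 191.]]
```

```bash
python3 -m crank '[[0,[0,-2,0],[0,0,0]],[0,[0,-2,0],[0,0,0]],[0,[0,-1.5,0],[0,0,0]],[1,[0,0,0],[0,0,0]],[1,[0,0,0],[0,0,0]],[1,[0,0,0],[0,0,0]],[1,[0,0,0],[0,0,0]],[1,[0,0,0],[0,0,0]],[1,[0,0,0],[0,0,0]],[1,[0,0,0],[0,0,0]],[1,[0,0,0],[0,0,0]],[1,[0,0,0],[0,0,0]]]'; python3 - <<'E'
from h import *
o=telemetry.get_obs();P=o['position'];print(P,o['grip_width'])
p=shot('side');f=p['frame'].copy()
for z in(0,.05): 
    u,v=w2pix(p,P+[0,0,z])[0]; print(u,v); cv2.circle(f,(int(round(u)),int(round(v))),1,(255,0,0),-1)
im=cv2.resize(f[100:300,280:480],None,fx=3,fy=3,interpolation=cv2.INTER_CUBIC)
cv2.imwrite('pics/c3.png',im[:,:,::-1])
E
```

```text
clock: 6.23
position: [0.3909, 0.0576, 0.01]
ee_rot: [0.384, 0.594, -0.384, 0.594]
ft_force: [-0.5, -0.1, -0.6]
grip_width: 0.001
[0.39087101 0.05759785 0.01002355] 0.0012547088828504553
353.20582966624056 218.9529885908192
354.62921744182233 201.47331333593704
```

View pics/c3.png

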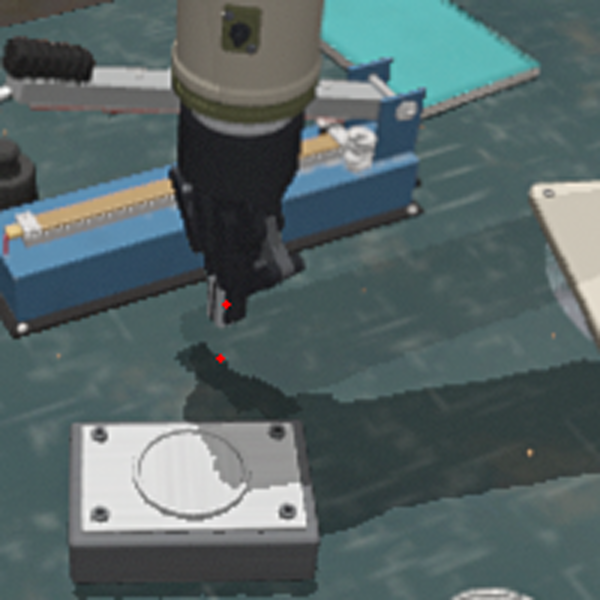

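The closed tip shows at crop (225,325), about 11 px above where the TCP reading puts it. Its shadow is detached from it, so the finger is about 30 mm higher than reported. I'll probe downward gently to settle this.

```bash
python3 -m crank '[[1,[0,0,-0.5],[0,0,0]],[1,[0,0,-0.5],[0,0,0]],[1,[0,0,0],[0,0,0]]]'; python3 -m crank '[[1,[0,0,-0.4],[0,0,0]],[1,[0,0,0],[0,0,0]]]'; python3 -m crank '[[1,[0,0,-0.4],[0,0,0]],[1,[0,0,0],[0,0,0]]]'
```

```text
clock: 6.53
position: [0.3901, 0.0574, -0.001]
ee_rot: [0.384, 0.594, -0.385, 0.593]
ft_force: [-1.0, -0.8, -0.4]
grip_width: -0.001
clock: 6.7
position: [0.3904, 0.0575, -0.0046]
ee_rot: [0.384, 0.594, -0.384, 0.593]
ft_force: [-0.5, 0.0, -0.1]
grip_width: 0.0
clock: 6.87
position: [0.3906, 0.0574, -0.0085]
ee_rot: [0.384, 0.594, -0.384, 0.593]
ft_force: [-0.3, -0.2, -0.4]
grip_width: -0.0
```

```bash
python3 -m crank '[[1,[0,0,-0.4],[0,0,0]],[1,[0,0,0],[0,0,0]]]' | grep -E 'pos|force';  python3 -m crank '[[1,[0,0,-0.4],[0,0,0]],[1,[0,0,0],[0,0,0]]]'| grep -E 'pos|force'; python3 -m crank '[[1,[0,0,-0.3],[0,0,0]],[1,[0,0,0],[0,0,0]]]'| grep -E 'pos|force'; python3 - <<'E'
from h import *
o=telemetry.get_obs();P=o['position'];print(P,o['ft_force'])
p=shot('side');f=p['frame'].copy()
u,v=w2pix(p,P)[0]; print(u,v); 
im=cv2.resize(f[100:300,280:480],None,fx=3,fy=3,interpolation=cv2.INTER_CUBIC)
cv2.imwrite('pics/c4.png',im[:,:,::-1])
E
```

```text
position: [0.3906, 0.0574, -0.0125]
ft_force: [-0.4, -0.2, -0.0]
position: [0.3906, 0.0574, -0.0165]
ft_force: [-0.1, 0.3, -1.0]
position: [0.3907, 0.0574, -0.0194]
ft_force: [1.1, -0.7, 0.6]
[ 0.39066493  0.05743244 -0.01936909] [ 1.11380932 -0.71574504  0.6084743 ]
352.50025197842297 228.5471048784332
```

View pics/c4.png

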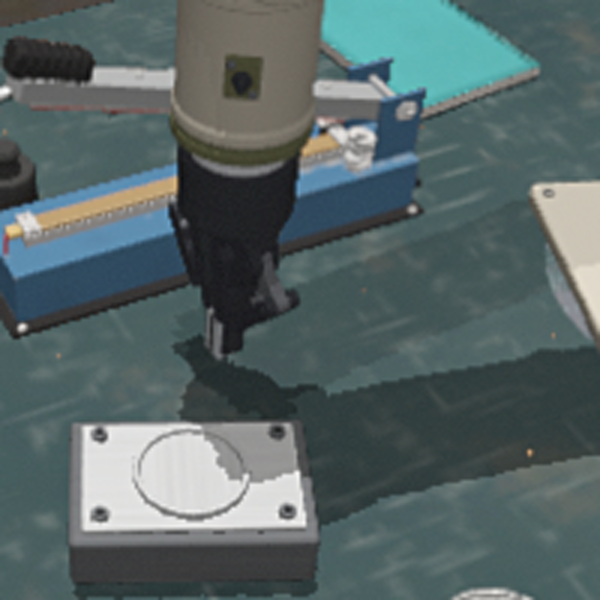

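The tip is now at crop (222,357), near its shadow, with no table contact. The z reading is about 28 mm low, so the real tip height is about 9 mm, which suits pushing. I'll open the fingers and push.

```bash
python3 -m crank '[[0,[0,0,0],[0,0,0]],[0,[0,0,0],[0,0,0]],[0,[0,0,0],[0,0,0]],[0,[0,0,0],[0,0,0]],[0,[0,0,0],[0,0,0]],[0,[0,0,0],[0,0,0]],[0,[0,0,0],[0,0,0]],[0,[0,1,0],[0,0,0]],[0,[0,0.8,0],[0,0,0]],[0,[0,0.5,0],[0,0,0]],[0,[0,0.5,0],[0,0,0]],[0,[0,0.5,0],[0,0,0]]]'; python3 -m crank '[[0,[0,0.5,0],[0,0,0]],[0,[0,0.5,0],[0,0,0]],[0,[0,0.5,0],[0,0,0]],[0,[0,0,0],[0,0,0]]]';  python3 - <<'E'
from h import *
p=shot('side','s5.png')
u=w2pix(p,[.45,.2,.052])[0]
for t in(150,170,190):
  try: print(quad(p,u,t,.052)[:3])
  except Exception as e: print(e)
print([np.round(w(p,r['location']),3) for r in mark_of('die',p)])
E
```

```text
clock: 8.42
position: [0.3908, 0.091, -0.019]
ee_rot: [0.384, 0.594, -0.384, 0.594]
ft_force: [0.5, 0.9, -0.4]
grip_width: 1.001
clock: 8.75
position: [0.3907, 0.1063, -0.019]
ee_rot: [0.384, 0.594, -0.384, 0.594]
ft_force: [-1.0, -1.0, 0.4]
grip_width: 0.998
(array([448.2, 202.1]), np.float32(170.0), array([ 84.1, 107.3]))
(array([448.9, 201.7]), np.float32(170.0), array([ 83.2, 105.3]))
(array([448.8, 201.6]), np.float32(170.13), array([ 82.4, 104.9]))
[array([0.436, 0.198, 0.002])]
```

```bash
cat >> h.py <<'E'
from scipy.ndimage import map_coordinates, gaussian_filter
from scipy.optimize import differential_evolution
def fit(p,g,dr=(.03,.03,25)):
    """die pose x,y,long-axis deg from plate outline + body outline edges near guess g"""
    f=gaussian_filter(cv2.cvtColor(p['frame'],cv2.COLOR_RGB2GRAY).astype(float),.8)
    pts=[];out=[]
    s=np.linspace(-.92,.92,40)
    for hx,hy,z in((.071,.0465,.052),):
        for k in(-1,1):
            for a in s:
                pts+=[[a*hx,k*hy,z],[k*hx,a*hy,z]]; out+=[[0,k,0],[k,0,0]]
    pts=np.array(pts);out=np.array(out)*.004
    def cost(v):
        c,sn=np.cos(np.radians(v[2])),np.sin(np.radians(v[2]))
        R=np.array([[c,-sn,0],[sn,c,0],[0,0,1]])
        def smp(q):
            uv=w2pix(p,q@R.T+[v[0],v[1],0]); return map_coordinates(f,[uv[:,1],uv[:,0]],order=1,mode='nearest')
        return -np.clip(smp(pts-out)-smp(pts+out),-20,40).mean()
    g=np.array(g,float);dr=np.array(dr,float)
    r=differential_evolution(cost,list(zip(g-dr,g+dr)),seed=1,popsize=20,maxiter=60,tol=1e-6)
    return np.round(r.x,4),round(r.fun,2)
N=np.radians(24.2);F=np.array([.566,.2765])
def infence(v):
    d=np.array(v[:2])-F
    return 'xf %.1f yf %.1f err %.1f'%(1e3*(d@[np.cos(N),np.sin(N)]),1e3*(d@[-np.sin(N),np.cos(N)]),(v[2]-114.2+90)%180-90)
def see(g,dr=(.03,.03,25)):
    for c in('side','top'):
        p=shot(c); v,s=fit(p,g,dr); print(c,v,s,infence(v))
E
python3 - <<'E'
from h import *
see((.437,.198,-8))
E
```

```text
side [  0.437    0.2091 -10.7749] -39.21 xf -145.3 yf -8.6 err 55.0
top [ 0.4395  0.2011 -9.3564] -33.39 xf -146.3 yf -16.9 err 56.4
```

```bash
sed -i 's/(.071,.0465,.052)/(.071,.0465,.045)/' h.py; python3 -m crank '[[0,[0,0.5,0],[0,0,0]],[0,[0,0.5,0],[0,0,0]],[0,[0,0.5,0],[0,0,0]],[0,[0,0.5,0],[0,0,0]],[0,[0,0.5,0],[0,0,0]],[0,[0,0.5,0],[0,0,0]],[0,[0,0.5,0],[0,0,0]],[0,[0,0.5,0],[0,0,0]],[0,[0,0,0],[0,0,0]]]';  python3 - <<'E'
from h import *
see((.45,.21,-28))
E
```

```text
clock: 9.7
position: [0.391, 0.1469, -0.0188]
ee_rot: [0.384, 0.594, -0.384, 0.594]
ft_force: [-0.0, -1.5, 0.5]
grip_width: 1.001
side [  0.4457   0.2204 -28.5437] -39.96 xf -132.7 yf -1.9 err 37.3
top [  0.4482   0.2193 -27.4834] -28.88 xf -130.9 yf -3.9 err 38.3
```

```bash
python3 -m crank '[[0,[0.05,0.5,0],[0,0,0]],[0,[0.05,0.5,0],[0,0,0]],[0,[0.1,0.5,0],[0,0,0]],[0,[0.1,0.5,0],[0,0,0]],[0,[0.1,0.5,0],[0,0,0]],[0,[0.1,0.5,0],[0,0,0]],[0,[0.15,0.5,0],[0,0,0]],[0,[0.15,0.5,0],[0,0,0]],[0,[0,0,0],[0,0,0]]]';  python3 - <<'E'
from h import *
see((.455,.235,-47))
E
```

```text
clock: 10.55
position: [0.3993, 0.187, -0.0188]
ee_rot: [0.384, 0.594, -0.384, 0.594]
ft_force: [-0.9, -0.8, 0.3]
grip_width: 1.002
side [  0.4578   0.2366 -47.7578] -39.77 xf -115.0 yf 8.0 err 18.0
top [  0.4568   0.231  -47.5559] -33.87 xf -118.3 yf 3.3 err 18.2
```

```bash
python3 -m crank '[[0,[0.2,0.45,0],[0,0,0]],[0,[0.2,0.45,0],[0,0,0]],[0,[0.25,0.45,0],[0,0,0]],[0,[0.25,0.45,0],[0,0,0]],[0,[0.25,0.45,0],[0,0,0]],[0,[0.3,0.45,0],[0,0,0]],[0,[0,0,0],[0,0,0]]]';  python3 - <<'E'
from h import *
see((.46,.24,-60),(.03,.03,15))
E
```

```text
clock: 11.23
position: [0.4141, 0.2139, -0.0188]
ee_rot: [0.385, 0.594, -0.384, 0.594]
ft_force: [-0.0, -0.4, -1.1]
grip_width: 0.998
side [  0.4705   0.2463 -62.4785] -39.72 xf -99.5 yf 11.6 err 3.3
top [  0.4734   0.2434 -63.2684] -29.04 xf -98.0 yf 7.8 err 2.5
```

```bash
python3 -m crank '[[0,[0.27,0.12,0],[0,0,0]],[0,[0.27,0.12,0],[0,0,0]],[0,[0.27,0.12,0],[0,0,0]],[0,[0.27,0.12,0],[0,0,0]],[0,[0.27,0.12,0],[0,0,0]],[0,[0.27,0.12,0],[0,0,0]],[0,[0,0,0],[0,0,0]],[0,[0,0,0],[0,0,0]],[0,[0,0,0],[0,0,0]]]';  python3 - <<'E'
from h import *
see((.485,.25,-64),(.03,.03,15))
E
```

```text
clock: 12.08
position: [0.4302, 0.2197, -0.0189]
ee_rot: [0.385, 0.593, -0.384, 0.594]
ft_force: [0.4, 0.5, 0.0]
grip_width: 0.998
side [  0.4857   0.2492 -65.0297] -39.46 xf -84.4 yf 8.0 err 0.8
top [  0.4821   0.252  -70.3859] -26.09 xf -86.6 yf 12.0 err -4.6
```

```bash
python3 -m crank '[[0,[0.27,0.12,0],[0,0,0]],[0,[0.27,0.12,0],[0,0,0]],[0,[0.27,0.12,0],[0,0,0]],[0,[0.27,0.12,0],[0,0,0]],[0,[0.27,0.12,0],[0,0,0]],[0,[0.27,0.12,0],[0,0,0]],[0,[0.27,0.12,0],[0,0,0]],[0,[0.27,0.12,0],[0,0,0]],[0,[0.27,0.12,0],[0,0,0]],[0,[0,0,0],[0,0,0]]]';  python3 - <<'E'
from h import *
see((.51,.26,-65),(.03,.03,15))
E
```

```text
clock: 13.02
position: [0.4538, 0.2305, -0.0191]
ee_rot: [0.384, 0.594, -0.384, 0.593]
ft_force: [-2.2, -1.0, -0.1]
grip_width: 1.0
side [  0.509    0.2602 -64.9128] -39.54 xf -58.7 yf 8.5 err 0.9
top [  0.5092   0.261  -65.7721] -25.45 xf -58.2 yf 9.1 err 0.0
```

Square and 8 mm short of the fence. I'll creep in until the force rises.

```bash
python3 -m crank '[[0,[0.14,0.06,0],[0,0,0]],[0,[0.14,0.06,0],[0,0,0]],[0,[0.14,0.06,0],[0,0,0]],[0,[0.14,0.06,0],[0,0,0]],[0,[0,0,0],[0,0,0]]]' | grep -E 'pos|for'; python3 -m crank '[[0,[0.09,0.04,0],[0,0,0]],[0,[0.09,0.04,0],[0,0,0]],[0,[0,0,0],[0,0,0]]]'| grep -E 'pos|for'; python3 -m crank '[[0,[0.09,0.04,0],[0,0,0]],[0,[0,0,0],[0,0,0]]]'| grep -E 'pos|for'
```

```text
position: [0.4597, 0.2329, -0.0191]
ft_force: [-2.1, -0.6, -1.3]
position: [0.4615, 0.2337, -0.019]
ft_force: [-1.2, -0.8, -3.0]
position: [0.4624, 0.2341, -0.019]
ft_force: [-3.1, -1.3, -1.9]
```

```bash
python3 - <<'E'
from h import *
see((.517,.263,-65),(.03,.03,15))
E
```

```text
side [  0.5165   0.2632 -66.4327] -39.42 xf -50.6 yf 8.2 err -0.6
top [  0.5139   0.2597 -64.7665] -22.07 xf -54.4 yf 6.0 err 1.0
```

```bash
for i in 1; do python3 -m crank '[[0,[0.09,0.04,0],[0,0,0]],[0,[0,0,0],[0,0,0]]]'| grep -E 'pos|for'; python3 -m crank '[[0,[0.09,0.04,0],[0,0,0]],[0,[0,0,0],[0,0,0]]]'| grep -E 'pos|for'; python3 -m crank '[[0,[0.09,0.04,0],[0,0,0]],[0,[0,0,0],[0,0,0]]]'| grep -E 'pos|for'; done
```

```text
position: [0.4632, 0.2345, -0.0189]
ft_force: [-2.0, -0.1, -1.0]
position: [0.4641, 0.2349, -0.0189]
ft_force: [-2.4, -1.2, -0.9]
position: [0.4644, 0.235, -0.019]
ft_force: [-6.1, -2.5, 3.0]
```

Contact is beginning: the TCP is lagging and the force is rising. One or two more small nudges.

```bash
python3 -m crank '[[0,[0.09,0.04,0],[0,0,0]],[0,[0,0,0],[0,0,0]]]'| grep -E 'pos|for'; python3 -m crank '[[0,[0.09,0.04,0],[0,0,0]],[0,[0,0,0],[0,0,0]],[0,[0,0,0],[0,0,0]]]'| grep -E 'pos|for'
```

```text
position: [0.4643, 0.235, -0.0191]
ft_force: [-11.1, -5.0, 8.2]
position: [0.4643, 0.235, -0.0193]
ft_force: [-14.4, -6.9, 10.6]
```

The die is firmly against the fence: about 16 N and no further travel. I'll back off, raise and check.

```bash
python3 -m crank '[[0,[-0.4,-0.18,0],[0,0,0]],[0,[-1,-0.45,0],[0,0,0]],[0,[-2,-0.9,0],[0,0,0]],[0,[-2,-0.9,0],[0,0,0]],[0,[0,-2,3],[0,0,0]],[0,[0,-2,3],[0,0,0]],[0,[0,-2,3],[0,0,0]],[0,[0,-2,3],[0,0,0]],[0,[0,-2.5,3],[0,0,0]],[0,[0,-2.5,3],[0,0,0]],[0,[0,0,0],[0,0,0]]]'; python3 - <<'E'
from h import *
see((.517,.263,-65),(.02,.02,10))
p=shot('side')
for n in('tin','roll','iron_weight','die','fence'): print(n,[np.round(w(p,r['location']),3) for r in mark_of(n,p)[:1]])
f=shot('side')['frame'][180:400,180:480]
cv2.imwrite('pics/end.png',cv2.resize(f,None,fx=2.5,fy=2.5,interpolation=cv2.INTER_CUBIC)[:,:,::-1])
E
```

```text
clock: 15.88
position: [0.4165, 0.0779, 0.1667]
ee_rot: [0.387, 0.589, -0.384, 0.596]
ft_force: [1.1, -0.8, 0.0]
grip_width: 0.998
side [  0.5144   0.2668 -66.0924] -39.94 xf -51.0 yf 12.3 err -0.3
top [  0.515    0.2632 -65.9143] -39.75 xf -52.0 yf 8.8 err -0.1
tin [array([ 0.282,  0.335, -0.003])]
roll [array([ 0.607, -0.   , -0.001])]
iron_weight [array([ 0.687,  0.056, -0.001])]
die [array([0.517, 0.262, 0.003])]
fence [array([0.566, 0.276, 0.001])]
```

View pics/end.png

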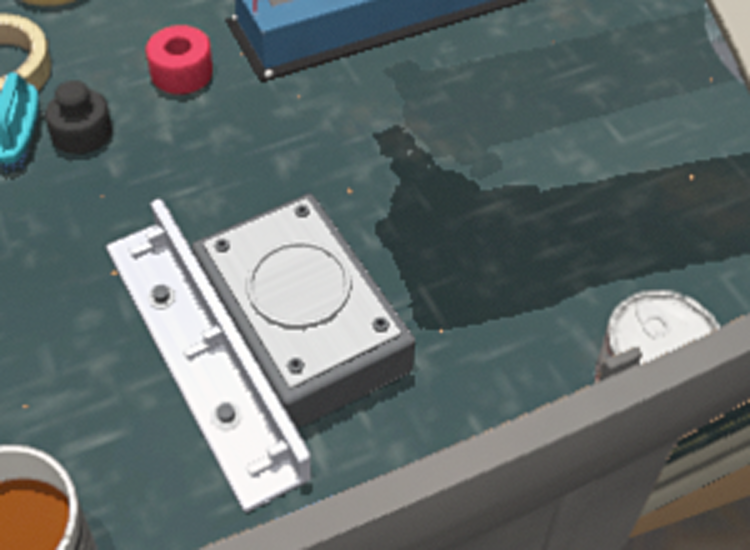

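The picture shows the die's long side flush along the fence, from crop (200,240) to (300,420). The bystanders haven't moved and the gripper is clear.

```bash
python3 -c "
from h import *
print(manip.hand_in())"
```

```text
the job is handed in; nothing more can be done
None
```

The die block now lies with a long side flush against the fence, and the job is handed in; no verdict was reported.

I turned it about 62° with one finger of the open gripper until it was square while about 98 mm in front of the face. Both fingers then slid it home until it stopped, at about 16 N.

**Last checks:**

| Check | Side camera | Top camera | Required |
|---|---|---|---|
| Angle to the fence | -0.3° | -0.1° | within 2.3° (0.04 rad) |
| Centre in front of the face | 51 mm | 52 mm | 44 to 54 mm |
| Offset from the fence's middle | 12 mm | 9 mm | within 45 mm |

- **Bystanders:** the tin, roll and iron weight were found within about 3 mm of their starting places. The gripper was open and well clear at about 16 s of the 72 s allowed.
- **TCP height reading:** it was off by about 28 mm, with the real tip higher than reported. My first push therefore passed over the block without touching it. I found this from the picture and a downward probe, and corrected for it.
- **Block height:** I assumed the top plate sits at about 45 mm, because 52 mm put the two cameras 8 mm apart.
- **Camera disagreements:** with the arm in the way, the top camera was sometimes off (5° once, 4 mm once). For those steps I relied on the side camera.

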